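# Vibration check on a bench centrifuge

## Robot

A 7-joint arm with a two-finger parallel gripper is mounted at the origin on the work surface. World frame = base frame: x ahead of the robot, y to its left, z up, the work surface at z = 0. Lengths are in m, angles in rad, forces in N, time in s.
With the tool pointing down it reaches from about 0.425 to 0.875 m from the base axis. Payload 9.9 kg.
Tool frame: the origin (TCP) lies at the very end of the fingers, on their centre line; the grasp point (between the pads) lies 19 mm behind it; z points along the fingers, y is the line along which they close (so a half turn about z gives the same grasp; the last joint's range is limited). The gripper opens to 85 mm and grips with 20 to 120 N. Pads are 22 mm wide; open, the fingers measure 114 mm over their backs; the gripper's body (76 mm by 85 mm) begins 54 mm behind the grasp point. The pads swing forward as they close: fully open they stand 13 mm farther back than shut.
Start: joints at [1.162, 0.576, 0.025, 1.437, -0.015, 1.129, -0.057], TCP at [0.215, -0.64, 0.231] pointing down, gripper open.
Joint ranges: [-2.76, 2.76], [-0.34, 2.15], [-1.52, 1.57], [0.19, 2.46], [-1.09, 4.23], [0.17, 1.99], [-2.82, 2.82]. Speed limits (rad/s): [2.22, 2.22, 3.01, 3.01, 3.14, 3.14, 3.14].

## Interface

Orientations are given as [roll, pitch, yaw] about the fixed x, y, z axes, in that order (R = Rz(yaw) Ry(pitch) Rx(roll)).
In Python, from plant import ctrl, vision, models gives the robot as it stands.
- The arm moves only by the tool step_arm, never from a script. Its argument "steps" is a list of rows, each a list of 4 numbers: the shift along the world's x, y, z in mm, then the turn about the world's z in rad. A call has 1 to 10 rows; each row is the pose to reach, as a shift and turn from the pose commanded when the call began; what a row does not reach only later rows make up. A row lasts 1/8 s, in which the tool goes at most 62.5 mm and 10.7 degrees, less where a joint would pass 70% of its speed; a pose out of reach is approached as far as the arm can. A call with a gripper value outside its range is refused whole. "fingers" is the closure in counts, from 0 (fully open) to 255 (shut), set as the call begins (left out, the last holds). The fingers move at their own pace and stop on an object; "squeeze" is the grip in N (left out, the last holds). Time passes only in rows, so rows that repeat a pose let the fingers close. It gives the time, the measured TCP pose, the force, the opening and the grip force at its end, in the units of the state.
- ctrl.get_obs(): the state, without advancing time (a new reading comes with each control period).
- vision.read_camera(name): name is "scene" or "top" or "wrist"; returns (picture, depth): 384x512x3 uint8, red, green, blue; 384x512 float32, m along the optical axis (not along the pixel's ray), 0 where there is no reading.
- vision.calibration(name): a dict with "mtx" (3x3 intrinsics, pixels), "eye" and "rotation" of the camera in the world. Camera axes: x right, y down, z forward; pixel columns grow to the right and rows downward; lengths in m; the calibration is good to about 2 mm. A picture is of the moment at which its call begins: read the wrist's pose just before it. calibration takes no time and is no camera call; for the wrist camera it gives the pose at the moment of the call.
- ctrl.job_done(): hands the job in; it is judged then, once.
Trained networks look in the newest picture that a camera, given by its name, has taken for a name from the list of things; names that differ only in an ending like _2 or _b are one class to them, and where a whole thing is asked for, a point or a joint stands for the part that bears it (a point fixed in the world has none). Each returns a list of dicts, best first, with "score" (0 to 1); they miss things now and then, are a little off and sometimes report something else, mostly with a low value. They report only what shows in the picture. A call takes as long as a camera call. They do not tell look-alikes from the thing itself.
- models.regions_of(label, camera): "pixels" (384x512 bool, what is visible of it) and "bbox" ([left, top, right, bottom] in pixels, round what is visible of it).
- models.place_of(label, camera): "location" ([column, row] in pixels: a listed point, or the origin of a listed thing).
The state is a dict: "time_s": time; "joint_pos": joint angles; "qvel": joint speeds; "joint_torque": joint torques, N m; "position": TCP position; "ee_rot": TCP orientation; "contact_force": force on the tool from outside, world axes, zero at the start; "moment": the same for the moment, N m; "finger_gap": opening from 0.0 (shut) to 1.0 (fully open); "grasp_force": force on a finger pad.
Only numpy, scipy, OpenCV 4.12 (cv2) and the standard library are available. Lean on these libraries where they do the work, as an engineer would, in place of code of your own. Each camera call takes 0.05 s, during which the arm holds its last target. There are 200 camera calls.

## Task

Pull the cabinet's drawer open, take out the orange-handled vibration pen and take a vibration reading on the centrifuge: hold the pen square to the sloping front panel with its tip on the yellow spot, pressing gently until the sprung tip is about half way in. Finish while still holding the pen there, steady, in the gripper; leave the blue screwdriver in the drawer and the flask, tube rack and bottle where they stand.

Things in the scene. Friction and masses are not known exactly. Their poses are not given: they have to be found in the camera images.
- cabinet: white one-drawer bench cabinet, fixed, 280 deep (x) x 240 wide (y) x 165 mm high, stands to the left or right of the centrifuge. Origin on the table under the middle of its front face; +x points back into the cabinet, so the drawer opens along its -x; z up.
- drawer (a joint): how far the blue-fronted drawer is pulled out, m: 0 shut, 0.18 fully open; sliding friction about 1.5 N, stays where it is left. Its front is 15 mm thick, standing 15 mm out from the cabinet's front face when shut, top 162 mm above the table. Pulled out 0.13 m or more, the pen and screwdriver inside stand well clear of the cabinet.
- drawer_handle (a point): middle of the drawer's handle: a round steel bar of 10 mm diameter and 100 mm length, level, along the cabinet's y, 135 mm above the table; the bar's axis is 40 mm in front of the drawer front, with free space between, and 30 mm below the cabinet's top. Moves with the drawer.
- pen: vibration pen, 107 mm long, 0.14 kg, upright in a holder hole. Origin at the end of its free sprung tip, z up along the pen. Steel tip 8 mm across from 0 to 14 mm, aluminium barrel 19 mm across to 42, black collar 30 mm across to 47 (rests on the holder), orange square handle 20 x 20 mm (sides along x and y) to 107. Origin starts 38 mm above the table; lift straight up 50 mm or more to free it.
- tip_end (a point): the rounded end of the pen's sprung tip, on the pen's axis; moves with the tip, and so coincides with the pen's origin only while the tip is fully out.
- tip (a joint): how far the sprung tip is pressed into the pen, m: 0 fully out, 0.010 fully in (stop). About 1.2 N starts it, 3.2 N holds it half way, 5.2 N fully in (400 N/m).
- centrifuge: small white bench centrifuge on rubber feet, fixed, 260 deep (x) x 210 wide (y) x 120 mm high, 151 mm with its round blue lid. Origin on the table under its middle line, 90 mm behind its front; its grey front panel slopes up towards its +x at 16 degrees from level; z up.
- mark: yellow spot of 18 mm diameter with a black rim of 26 mm, in the middle of the centrifuge's sloping front panel. Origin at its centre on the panel's surface, 40 mm before the centrifuge's origin and 104 mm above the table; its z axis is square to the panel, outwards (16 degrees from vertical, leaning to the centrifuge's -x).
- screwdriver: blue screwdriver beside the pen, handle 24 mm across, 102 mm high above its origin, which is 38 mm above the table; stays in its hole. Both stand in a black holder plate in the drawer (top 80 mm above the table), in holes 80 mm behind the cabinet's front face when shut, 45 mm left and right of the middle; which is where varies.
- flask: conical glass flask, base 64 mm across, 88 mm high, loose, stands between the machines in front; origin at the centre of its underside.
- tube_rack: white rack with glass test tubes, 200 (x) x 70 (y) x 124 mm high, loose, on the right; origin at the centre of its underside.
- bottle: white plastic bottle with red cap, 64 mm across, 130 mm high, loose, on the left; origin at the centre of its underside.
There are look-alikes about, which are no part of the job. Of the things that look like the tube_rack, the middle-sized one is meant.

How it is judged:
By the outcome, as a careful person would: the job done as asked, in the order asked, and still so for the second after the job is handed in, while the arm keeps its last pose, push and grip.
It also fails if it takes over 50 s, if anything falls off the work surface, if the arm or the gripper's body presses on something with over 40 N, if the wrist force passes 120 N, or if a joint passes its speed limit or range.

## Working session

There is one attempt and no reset: what is moved stays moved. The work goes in short steps, Python scripts to look and compute and a tool call to move; the robot and the scene stay as the last step left them, time stands still between calls to the robot, and variables do not carry over. Pictures are saved under pics/ and viewed, at most 11 in all, crops included, and the job is handed in when it is done.

Besides the shell and the picture viewer there is one more tool, called by a JSON object that holds its "name" and its "arguments", one argument or row to a line. step_arm: Moves the arm, as the interface text tells. Its arguments: {"type":"object","properties":{"steps":{"type":"array","items":{"type":"array","items":{"type":"number"}}},"fingers":{"type":"number"},"squeeze":{"type":"number"}},"required":["steps"]}

```bash
mkdir -p pics; ls; cat > h.py <<'E'
import numpy as np, cv2
from plant import ctrl, vision, models
def pts(cam, depth):
    c=vision.calibration(cam); K=np.array(c["mtx"]); R=np.array(c["rotation"]); e=np.array(c["eye"])
    v,u=np.mgrid[0:depth.shape[0],0:depth.shape[1]]
    p=np.stack([(u-K[0,2])/K[0,0]*depth,(v-K[1,2])/K[1,1]*depth,depth],-1)
    return p@R.T+e
def px(cam,P):
    c=vision.calibration(cam); p=(np.array(P)-c["eye"])@np.array(c["rotation"]); q=np.array(c["mtx"])@p; return q[:2]/q[2]
def save(img,name): cv2.imwrite("pics/"+name,cv2.cvtColor(img,cv2.COLOR_RGB2BGR))
E
python3 - <<'E'
from h import *
np.set_printoptions(precision=4,suppress=True)
o=ctrl.get_obs(); print({k:np.round(v,3) for k,v in o.items()})
for c in ["scene","top"]:
    im,d=vision.read_camera(c); save(im,c+"1.png"); P=pts(c,d); np.save(c+"P.npy",P)
    cal=vision.calibration(c); print(c,cal["eye"],np.array(cal["rotation"]).tolist())
    for n in ["mark","drawer_handle","pen","screwdriver","cabinet","centrifuge"]:
        for r in models.place_of(n,c)[:2]:
            u,v=np.round(r["location"]).astype(int); print(n,round(r["score"],2),u,v,P[min(v,383),min(u,511)])
E
```

```text
pics
{'time_s': np.float64(0.0), 'joint_pos': array([ 1.162,  0.577,  0.025,  1.438, -0.015,  1.129, -0.056]), 'qvel': array([-0.001,  0.   , -0.001, -0.   ,  0.   , -0.002, -0.001]), 'joint_torque': array([ -0.001, -76.576,   2.25 , -28.596,   0.015,   0.013,  -0.   ]), 'position': array([ 0.215, -0.639,  0.23 ]), 'ee_rot': array([-3.14 ,  0.   ,  0.325]), 'contact_force': array([1.009, 1.232, 0.399]), 'moment': array([ 0.033, -0.005, -0.006]), 'grasp_force': np.float64(0.0), 'finger_gap': np.float64(1.0)}Traceback (most recent call last):
  File "<stdin>", line 5, in <module>
  File "h.py", line 7, in pts
    return p@R.T+e
           ~~~~~^~
ValueError: operands could not be broadcast together with shapes (384,512) (3,)
```

```bash
cat > h.py <<'E'
import numpy as np, cv2
from scipy.spatial.transform import Rotation
from plant import ctrl, vision, models
np.set_printoptions(precision=4,suppress=True)
def cal(cam):
    c=vision.calibration(cam); R=np.array(c["rotation"])
    if R.ndim==1: R=(Rotation.from_euler("xyz",R) if len(R)==3 else Rotation.from_quat(R)).as_matrix()
    return np.array(c["mtx"]),R,np.array(c["eye"])
def pts(cam, depth):
    K,R,e=cal(cam)
    v,u=np.mgrid[0:depth.shape[0],0:depth.shape[1]]
    p=np.stack([(u-K[0,2])/K[0,0]*depth,(v-K[1,2])/K[1,1]*depth,depth],-1)
    return p@R.T+e
def px(cam,P):
    K,R,e=cal(cam); q=((np.array(P)-e)@R)@K.T; return q[...,:2]/q[...,2:]
def save(img,name): cv2.imwrite("pics/"+name,cv2.cvtColor(img,cv2.COLOR_RGB2BGR))
E
python3 - <<'E'
from h import *
for c in ["scene","top"]:
    im,d=vision.read_camera(c); save(im,c+"1.png"); P=pts(c,d); np.save(c+"P.npy",P)
    print(c,vision.calibration(c))
    for n in ["mark","drawer_handle","pen","screwdriver","cabinet","centrifuge"]:
        for r in models.place_of(n,c)[:2]:
            u,v=np.round(r["location"]).astype(int); print(n,round(r["score"],2),u,v,P[np.clip(v,0,383),np.clip(u,0,511)])
E
```

```text
scene {'mtx': array([[455.6614,   0.    , 258.3472],
       [  0.    , 455.6614, 190.2921],
       [  0.    ,   0.    ,   1.    ]]), 'eye': array([ 1.0857, -0.0413,  1.913 ]), 'rotation': array([-2.8271, -0.0014,  1.4974])}
mark 0.61 326 203 [0.5738 0.2799 0.1013]
mark 0.41 373 184 [0.4983 0.4933 0.079 ]
drawer_handle 0.57 200 211 [ 0.5408 -0.2533 -0.0014]
cabinet 0.66 203 229 [ 0.6629 -0.2253  0.1678]
centrifuge 0.97 319 218 [0.6464 0.2367 0.1455]
top {'mtx': array([[471.3179,   0.    , 253.7028],
       [  0.    , 471.3179, 192.5978],
       [  0.    ,   0.    ,   1.    ]]), 'eye': array([ 0.2809, -0.0073,  1.7053]), 'rotation': array([-3.0058,  0.0042, -1.595 ])}
mark 0.51 168 175 [0.5683 0.2881 0.1041]
drawer_handle 0.74 324 170 [ 0.566  -0.2449  0.1391]
cabinet 0.92 320 164 [ 0.6037 -0.2446  0.0534]
centrifuge 0.62 180 168 [0.5888 0.2442 0.1197]
```

View pics/scene1.png

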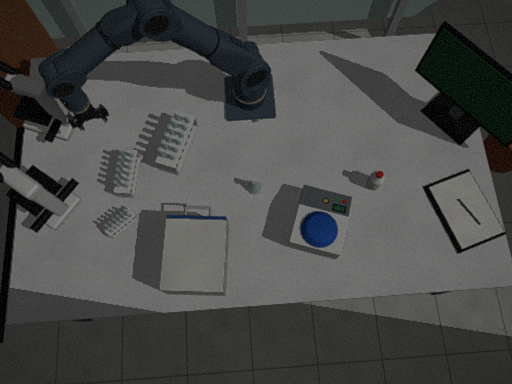

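View pics/top1.png

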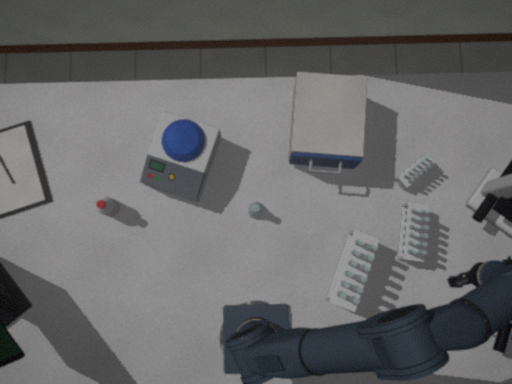

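Scene: the cabinet is at (195,250) in the scene view, with its handle in front at (187,208). The centrifuge is at (322,222), with the yellow spot near (326,201). The three racks on the right stay untouched. Next I'll fit the poses from the depth data.

```bash
python3 - <<'E'
from h import *
for c in ["top","scene"]:
    P=np.load(c+"P.npy"); im=cv2.cvtColor(cv2.imread(f"pics/{c}1.png"),cv2.COLOR_BGR2RGB).astype(int)
    x,y,z=P[...,0],P[...,1],P[...,2]
    def rect(m,n):
        q=P[m]; r=cv2.minAreaRect((q[:,:2]*1000).astype(np.float32)); print(c,n,m.sum(),r, "mean",q.mean(0))
    cab=(abs(y+0.25)<.2)&(x>.5)&(x<1.0)
    rect(cab&(abs(z-.165)<.006),"cabtop")
    hd=cab&(x<0.62)&(z>.12)&(z<.15)&(np.ptp(im,axis=2)<40); rect(hd,"handle")
    cen=(abs(y-.25)<.17)&(x>.45)&(x<.85)
    rect(cen&(abs(z-.12)<.005),"centop"); rect(cen&(z>.06),"cenall")
    rect(cen&(z>.14),"lid")
    ye=cen&(im[...,0]>im[...,2]*2)&(im[...,1]>im[...,2]*1.7)&(im[...,0]>60); rect(ye,"yellow")
    fl=(abs(y)<.15)&(x>.4)&(x<.7)&(z>.03); rect(fl,"flask")
im,d=vision.read_camera("wrist"); save(im,"w1.png"); print(vision.calibration("wrist"),ctrl.get_obs()["position"])
E
```

```text
top cabtop 5366 ((748.206298828125, -267.1633605957031), (240.6487274169922, 296.8551025390625), 84.05398559570312) mean [ 0.7474 -0.2671  0.1647]
top handle 276 ((583.9017944335938, -252.31198120117188), (238.69961547851562, 56.410648345947266), 86.77706909179688) mean [ 0.585  -0.2496  0.1373]
top centop 1267 ((666.057861328125, 239.86370849609375), (210.6507568359375, 201.2176513671875), 70.63380432128906) mean [0.6689 0.2351 0.1195]
top cenall 4699 ((638.7382202148438, 249.88392639160156), (212.84515380859375, 262.2215881347656), 70.58430480957031) mean [0.6333 0.2458 0.1187]
top lid 943 ((685.7295532226562, 232.96258544921875), (126.50717163085938, 125.87002563476562), 56.29538345336914) mean [0.6844 0.2329 0.1471]
top yellow 16 ((563.5272216796875, 276.3509216308594), (12.653550148010254, 10.69522476196289), 85.70803833007812) mean [0.5631 0.2763 0.1025]
top flask 536 ((564.1224975585938, -0.083709716796875), (270.7200622558594, 299.84197998046875), 0.028391150757670403) mean [0.6068 0.0064 0.1005]
scene cabtop 3917 ((750.693115234375, -265.69287109375), (241.08204650878906, 29
[... 484 characters left out ...]
n [0.6523 0.246  0.1209]
scene lid 717 ((687.1891479492188, 234.01644897460938), (130.46566772460938, 133.13934326171875), 49.35920333862305) mean [0.6887 0.2337 0.1481]
scene yellow 15 ((563.1613159179688, 314.514404296875), (85.42738342285156, 16.25126075744629), 89.67312622070312) mean [0.5641 0.2883 0.1037]
scene flask 296 ((569.1178588867188, 0.036865234375), (299.2867126464844, 261.2813415527344), 89.95804595947266) mean [ 0.5999 -0.0172  0.1091]
{'mtx': array([[323.9124,   0.    , 253.2086],
       [  0.    , 323.9124, 190.4168],
       [  0.    ,   0.    ,   1.    ]]), 'eye': array([ 0.2829, -0.6164,  0.3739]), 'rotation': array([ 2.8583,  0.0003, -1.2472])} [ 0.2154 -0.6397  0.2313]
```

View pics/w1.png

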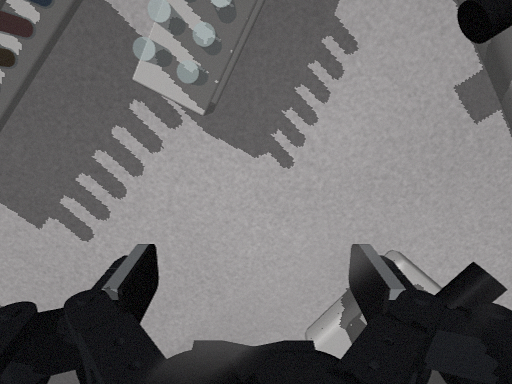

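The wrist view shows only racks and the fingers (pads at (140,270) and (370,270)). The cabinet yaw is about -6° and the handle is at about (0.562,-0.247). The centrifuge yaw is about -19.4° and the mark is at about (0.563,0.277). I'll move above the handle.

{"name": "step_arm", "arguments": {
  "steps": [
    [35,39,30,0.11],
    [70,78,30,0.23],
    [105,117,30,0.34],
    [140,156,30,0.46],
    [175,195,30,0.57],
    [210,234,30,0.68],
    [245,273,30,0.8],
    [280,312,30,0.91],
    [315,351,30,1.03],
    [345,390,30,1.14]
  ],
  "fingers": 160
}}

```text
time_s: 2.05
position: [0.5616, -0.2483, 0.2614]
ee_rot: [3.141, 0.0, 1.469]
contact_force: [0.0, -1.0, -0.1]
finger_gap: 0.372
grasp_force: 0.0
```

{"name": "step_arm", "arguments": {
  "steps": [
    [0,0,0,0],
    [0,0,0,0],
    [0,0,0,0]
  ]
}}

```text
time_s: 2.42
position: [0.5596, -0.2512, 0.2613]
ee_rot: [-3.141, 0.001, 1.462]
contact_force: [0.2, -0.4, 0.3]
finger_gap: 0.372
grasp_force: 0.0
```

```bash
python3 - <<'E'
from h import *
o=ctrl.get_obs(); print(o["time_s"],o["position"],o["ee_rot"],o["joint_pos"],o["contact_force"],o["finger_gap"])
im,d=vision.read_camera("wrist"); save(im,"w2.png"); P=pts("wrist",d); z=P[...,2]
m=(z>.125)&(z<.147)&(P[...,0]<.597)&(P[...,0]>.53)&(abs(P[...,1]+.25)<.08)&(d>0)
q=P[m]; print(m.sum(),q.mean(0),cv2.minAreaRect((q[:,:2]*1000).astype(np.float32)))
E
```

```text
2.425 [ 0.5596 -0.2512  0.2613] [-3.1412  0.0009  1.4621] [ 0.5571  0.4711 -0.3333  1.5567  0.165   1.1418  0.0799] [ 0.1975 -0.3547  0.2945] 0.37167486717908965
2224 [ 0.5694 -0.2426  0.1389] ((579.3850708007812, -246.18399047851562), (108.4190902709961, 44.19504165649414), 84.8602523803711)
```

View pics/w2.png

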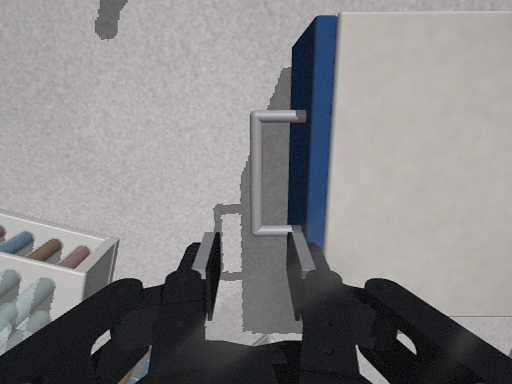

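{"name": "step_arm", "arguments": {
  "steps": [
    [3,7,-30,0.01],
    [3,7,-60,0.01],
    [3,7,-90,0.01],
    [3,7,-115,0.01],
    [3,7,-130,0.01],
    [3,7,-144,0.01],
    [3,7,-144,0.01]
  ]
}}

```text
time_s: 3.35
position: [0.5637, -0.2434, 0.1185]
ee_rot: [3.14, 0.001, 1.474]
contact_force: [-3.4, -0.6, 6.1]
finger_gap: 0.373
grasp_force: 3.9
```

```bash
python3 - <<'E'
from h import *
P=np.load("topP.npy")
m=(P[...,2]>.04)&(P[...,0]>.15)&(P[...,0]<.56)&(P[...,1]<-.05)&(P[...,1]>-.5)&(P[...,2]<.25)
n,l,s,c=cv2.connectedComponentsWithStats(m.astype(np.uint8))
for i in range(1,n):
    if s[i,4]>60: q=P[l==i]; print(s[i],q.min(0),q.max(0),cv2.boxPoints(cv2.minAreaRect((q[:,:2]*1000).astype(np.float32))).round().tolist())
print(ctrl.get_obs()["position"],ctrl.get_obs()["contact_force"])
E
```

```text
[ 332  230   48   67 1806] [ 0.15   -0.4298  0.0474] [ 0.366  -0.2599  0.17  ] [[118.0, -344.0], [334.0, -431.0], [369.0, -344.0], [153.0, -257.0]]
[ 0.5637 -0.2434  0.1185] [-3.3724 -0.5663  6.1415]
```

{"name": "step_arm", "arguments": {
  "steps": [
    [0,0,0,0],
    [0,0,0,0],
    [0,0,0,0],
    [0,0,0,0]
  ],
  "fingers": 255,
  "squeeze": 40
}}

```text
time_s: 3.85
position: [0.5624, -0.243, 0.1178]
ee_rot: [-3.14, 0.001, 1.474]
contact_force: [-5.9, 0.8, 8.6]
finger_gap: 0.099
grasp_force: 39.3
```

{"name": "step_arm", "arguments": {
  "steps": [
    [-10,1,0,0],
    [-30,3,0,0],
    [-50,5,0,0],
    [-70,7,0,0],
    [-90,9,0,0],
    [-110,12,0,0],
    [-130,14,0,0],
    [-150,16,0,0],
    [-164,17,0,0],
    [-164,17,0,0]
  ]
}}

```text
time_s: 5.1
position: [0.3981, -0.2257, 0.1177]
ee_rot: [-3.141, 0.0, 1.474]
contact_force: [-1.2, -1.0, 7.5]
finger_gap: 0.103
grasp_force: 40.1
```

{"name": "step_arm", "arguments": {
  "steps": [
    [0,0,0,0],
    [0,0,0,0],
    [0,0,0,0],
    [0,0,30,0],
    [0,0,80,0],
    [0,0,130,0],
    [0,0,175,0],
    [0,0,175,0]
  ],
  "fingers": 160
}}

```text
time_s: 6.1
position: [0.401, -0.2262, 0.2952]
ee_rot: [3.136, 0.002, 1.475]
contact_force: [-0.3, -0.1, -0.6]
finger_gap: 0.37
grasp_force: 0.0
```

```bash
python3 - <<'E'
from h import *
o=ctrl.get_obs(); print(o["time_s"],o["position"],o["ee_rot"])
im,d=vision.read_camera("top"); save(im,"t2.png"); P=pts("top",d)
im2=cv2.resize(im[110:270,230:430],(800,640))[:600]; save(im2,"t2c.png")
I=im.astype(int)
m=(P[...,2]>.10)&(P[...,0]>.42)&(P[...,0]<.6)&(abs(P[...,1]+.25)<.14)
for n,mm in [("orange",m&(I[...,0]>1.6*I[...,2])),("blue",m&(I[...,2]>1.5*I[...,0]))]:
    q=P[mm]; print(n,len(q),q.mean(0) if len(q) else 0)
    h=q[(q[:,2]>.135)&(q[:,2]<.15)]; print(len(h),h.mean(0))
for n in ["pen","screwdriver"]:
  for r in models.place_of(n,"top"): print(n,r)
  for r in models.regions_of(n,"top"):
    q=P[r["pixels"]]; q2=q[(q[:,2]>.13)]; print(r["score"],r["bbox"],q.mean(0),q2.mean(0),len(q2),q2[:,2].max() if len(q2) else 0)
E
```

```text
6.1 [ 0.401  -0.2262  0.2952] [3.1359 0.0024 1.4748]
orange 56 [ 0.5389 -0.1983  0.1351]
37 [ 0.541  -0.1993  0.143 ]
blue 197 [ 0.4558 -0.1809  0.1643]
16 [ 0.4538 -0.1804  0.1435]
pen {'location': [310.5, 180.1], 'score': 0.64}
```

View pics/t2c.png

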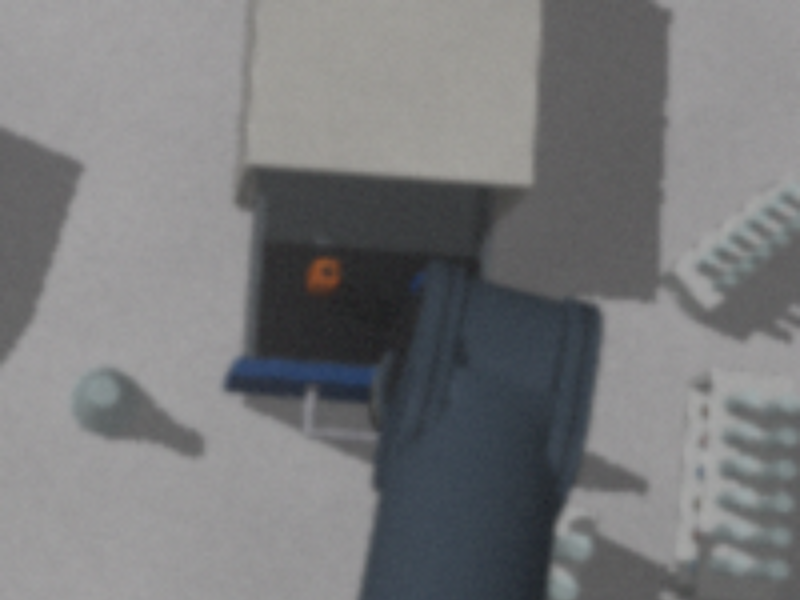

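The crop shows the orange pen at (323,273) on the left of the drawer. The blue screwdriver is at about (417,283), partly under the arm. The drawer is open about 0.16 m.

{"name": "step_arm", "arguments": {
  "steps": [
    [35,7,0,0],
    [70,14,0,0],
    [105,22,0,0],
    [137,29,0,0],
    [137,29,-15,0],
    [137,29,-30,0],
    [137,29,-30,0]
  ],
  "fingers": 60
}}

```text
time_s: 7.22
position: [0.5346, -0.197, 0.2604]
ee_rot: [-3.138, -0.0, 1.474]
contact_force: [-0.7, 0.1, 0.4]
finger_gap: 0.769
grasp_force: 0.0
```

```bash
python3 - <<'E'
from h import *
o=ctrl.get_obs(); print(o["time_s"],o["position"],o["ee_rot"],o["joint_pos"])
im,d=vision.read_camera("wrist"); save(im,"w3.png"); P=pts("wrist",d); I=im.astype(int)
m=(I[...,0]>1.6*I[...,2])&(P[...,2]>.05)&(P[...,2]<.16)
q=P[m]; print(len(q),q.mean(0)); t=q[q[:,2]>.141]; print(len(t),t.mean(0),cv2.minAreaRect((t[:,:2]*1000).astype(np.float32)))
E
```

```text
7.225 [ 0.5346 -0.197   0.2604] [-3.1378 -0.0003  1.4741] [ 0.5434  0.4135 -0.4023  1.6657  0.1772  1.1024 -0.0062]
760 [ 0.5416 -0.1944  0.1318]
450 [ 0.5416 -0.1967  0.1457] ((541.5075073242188, -197.62745666503906), (19.916749954223633, 20.035175323486328), 85.64129638671875)
```

View pics/w3.png

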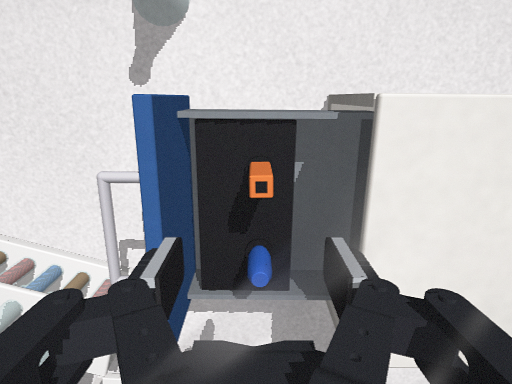

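The wrist view shows the pen handle at (261,185) and the blue screwdriver at (259,265). The wrist depth puts the pen at (0.5415,-0.1976). Descending.

{"name": "step_arm", "arguments": {
  "steps": [
    [7,0,0,0.01],
    [7,0,-40,0.01],
    [7,0,-80,0.01],
    [7,0,-115,0.01],
    [7,0,-140,0.01],
    [7,0,-155,0.01],
    [7,0,-155,0.01],
    [7,0,-155,0.01]
  ]
}}

```text
time_s: 8.28
position: [0.5442, -0.1969, 0.1084]
ee_rot: [3.14, 0.0, 1.485]
contact_force: [-0.5, 0.3, 0.4]
finger_gap: 0.765
grasp_force: 0.0
```

{"name": "step_arm", "arguments": {
  "steps": [
    [0,0,0,0],
    [0,0,0,0],
    [0,0,0,0],
    [0,0,0,0],
    [0,0,0,0]
  ],
  "fingers": 255,
  "squeeze": 30
}}

```text
time_s: 8.9
position: [0.5434, -0.1968, 0.1074]
ee_rot: [3.142, 0.0, 1.485]
contact_force: [-2.0, 1.1, 1.7]
finger_gap: 0.233
grasp_force: 33.3
```

{"name": "step_arm", "arguments": {
  "steps": [
    [0,0,15,0],
    [0,0,30,0],
    [0,0,50,0],
    [0,0,70,0],
    [0,0,70,0],
    [0,0,70,0]
  ]
}}

```text
time_s: 9.65
position: [0.5432, -0.1967, 0.1771]
ee_rot: [-3.141, 0.0, 1.485]
contact_force: [-0.7, -0.2, -1.5]
finger_gap: 0.226
grasp_force: 33.0
```

```bash
cat >> h.py <<'E'
def look(name):
    """wrist depth in the tool frame (mm), origin at the grasp point"""
    o=ctrl.get_obs(); im,d=vision.read_camera("wrist"); save(im,name)
    W=pts("wrist",d); T=Rotation.from_euler("xyz",o["ee_rot"]).as_matrix()
    Q=((W-o["position"])@T)*1000; Q[...,2]+=19; Q[d==0]=9999
    I=im.astype(int); org=(I[...,0]>1.6*I[...,2])&(np.linalg.norm(Q,axis=-1)<120)
    return o,im,W,Q,org
E
python3 - <<'E'
from h import *
o,im,W,Q,org=look("w4.png"); print(o["position"],o["contact_force"],o["moment"],o["finger_gap"])
q=Q[org]; print(len(q),q.min(0),q.max(0))
for zz in range(-40,60,8):
    s=q[(q[:,2]>=zz)&(q[:,2]<zz+8)]
    if len(s): print(zz,len(s),np.percentile(s[:,0],[5,50,95]),s[:,2].mean(), s[:,1].mean())
# drawer wall: in world along cabinet +y of pen
m=(W[...,1]>-.17)&(W[...,1]<-.10)&(W[...,0]>.5)&(W[...,0]<.58)&(W[...,2]>.03)
print("wall",m.sum(),np.percentile(W[m],[5,50,95],axis=0) if m.sum() else 0)
E
```

```text
[ 0.5432 -0.1967  0.1771] [-0.6537 -0.1545 -1.5429] [-0.004   0.0094  0.0531] 0.22615955756614112
4936 [-11.2444 -11.7961 -31.312 ] [11.8339 12.1687 43.2544]
-32 21 [-1.488   4.7243  8.1498] -25.694948799508314 10.556943197407163
-24 2439 [-9.1113  1.0703  8.4416] -18.10394273915004 0.5860418646383934
-16 556 [7.8965 8.7201 9.2654] -12.135959648572193 0.21661489729586653
-8 463 [8.0559 8.7336 9.2827] -4.136099650811253 0.1181549661706443
0 382 [8.0567 8.7417 9.2875] 3.929577462259306 -0.30985221493035675
8 325 [8.1454 8.7779 9.2817] 11.930561607573287 -0.21661728229193492
16 275 [8.1377 8.7655 9.2101] 19.928637565326195 0.07672814600523457
24 237 [8.0686 8.8073 9.2682] 27.768215328577597 -0.3831195570594364
32 206 [8.2435 8.832  9.2264] 35.74239497552558 -0.40613411790969534
40 32 [1.1087 7.9012 8.7355] 41.21090482958894 -3.122645500281869
wall 5612 [[ 0.5042 -0.168   0.0682]
 [ 0.5437 -0.1507  0.0799]
 [ 0.5748 -0.1255  0.3193]]
```

View pics/w4.png

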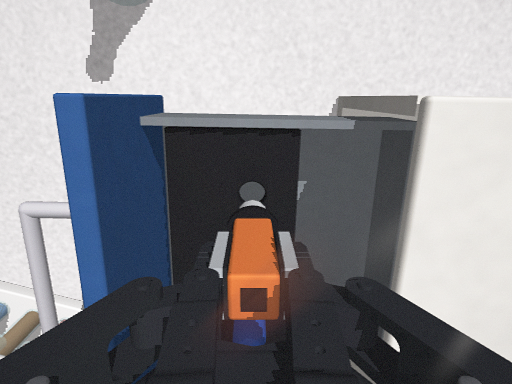

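The pen is free of the holder and gripped upright, with its handle at (252,270) and the empty hole at (251,190). The drawer side wall's edge is at row ~120. The tool only yaws, so to get the 16° tilt I'll swivel the pen in the pads by pressing the barrel gently against that fixed edge.

```bash
python3 - <<'E'
from h import *
o,im,W,Q,org=look("w5.png")
for r in range(106,134,3): print(r, np.median(W[r,200:300],axis=0), np.median(Q[r,200:300],axis=0), im[r,250])
E
```

```text
106 [ 0.5447 -0.1338 -0.0003] [ 62.792   -3.5669 196.1268] [239 236 237]
109 [ 0.5445 -0.1365 -0.0001] [ 60.0158  -3.5574 195.9226] [236 234 235]
112 [ 0.5442 -0.1392 -0.0002] [ 57.222   -3.569  196.0129] [236 234 235]
115 [ 0.5447 -0.1399  0.0425] [ 56.702   -3.0624 153.3393] [104 110 114]
118 [ 0.5452 -0.1399  0.0815] [ 56.7028  -2.5804 114.2868] [114 118 124]
121 [ 0.5451 -0.1418  0.0858] [ 54.8944  -2.547  110.0108] [135 141 147]
124 [ 0.5456 -0.1437  0.0858] [ 52.8202  -1.8374 110.0621] [136 141 148]
127 [ 0.5454 -0.1476  0.0847] [ 50.612   -1.8507 111.0816] [109 112 120]
130 [ 0.5444 -0.1486  0.0798] [ 48.0251  -2.646  116.0131] [23 25 26]
133 [ 0.5442 -0.1506  0.0798] [ 45.8555  -2.6337 116.0038] [40 41 46]
```

{"name": "step_arm", "arguments": {
  "steps": [
    [0,0,-15,0],
    [0,0,-30,0],
    [0,0,-37,0],
    [0,0,-37,0],
    [1,6,-37,0],
    [1,11,-37,0],
    [1,15,-37,0],
    [2,19,-37,0],
    [2,22,-37,0],
    [2,22,-37,0]
  ],
  "squeeze": 20
}}

```text
time_s: 11.0
position: [0.5454, -0.1744, 0.1404]
ee_rot: [-3.141, -0.0, 1.485]
contact_force: [-0.8, -3.8, -1.1]
finger_gap: 0.231
grasp_force: 32.8
```

```bash
cat >> h.py <<'E'
def tilt(name):
    o,im,W,Q,org=look(name); q=Q[org]
    q=q[(q[:,0]>0)&(abs(q[:,1])<8)]
    for _ in range(6):   # robust line x = a z + b on the +x face
        a,b=np.polyfit(q[:,2],q[:,0],1); r=q[:,0]-a*q[:,2]-b; q=q[abs(r)<max(1.2,2*np.std(r))]
    print("t",o["time_s"],"pos",o["position"],"rot",o["ee_rot"],"F",o["contact_force"],"M",o["moment"],"gap",o["finger_gap"],"grip",o["grasp_force"])
    print("lean to +x deg",-np.degrees(np.arctan(a)),"x0",b,"n",len(q),"zrange",q[:,2].min(),q[:,2].max())
    return o,im,W,Q,org
E
python3 -c "
from h import *
tilt('w6.png')"
```

```text
t 11.0 pos [ 0.5454 -0.1744  0.1404] rot [-3.1415 -0.0001  1.4851] F [-0.7635 -3.8474 -1.1468] M [-0.9321  0.1848 -0.0054] gap 0.23112799816013452 grip 32.772701382637024
lean to +x deg 7.82686669422773 x0 6.687177311925278 n 1744 zrange -18.81733364282683 40.67895155525762
```

{"name": "step_arm", "arguments": {
  "steps": [
    [0,4,0,0],
    [1,8,0,0],
    [1,12,0,0],
    [1,12,0,0],
    [1,7,5,0],
    [1,2,20,0],
    [1,2,40,0],
    [1,2,60,0],
    [1,2,60,0]
  ]
}}

```text
time_s: 12.18
position: [0.5477, -0.1729, 0.2025]
ee_rot: [3.138, 0.0, 1.485]
contact_force: [0.2, 0.1, -1.6]
finger_gap: 0.227
grasp_force: 32.5
```

```bash
python3 -c "
from h import *
tilt('w7.png')"
```

```text
t 12.175 pos [ 0.5477 -0.1729  0.2025] rot [3.1375 0.0002 1.4846] F [ 0.181   0.1151 -1.6253] M [0.0177 0.008  0.0324] gap 0.22737671143199395 grip 32.48292803764343
lean to +x deg 12.268622969598015 x0 6.191562779522224 n 1129 zrange -16.564165217861536 22.23846748890504
```

{"name": "step_arm", "arguments": {
  "steps": [
    [0,0,-20,0],
    [0,0,-40,0],
    [0,4,-56,0],
    [0,8,-62,0],
    [0,12,-62,0],
    [0,15,-62,0],
    [0,16,-62,0],
    [0,16,-62,0],
    [0,11,-58,0],
    [0,6,-48,0]
  ]
}}

```text
time_s: 13.48
position: [0.5465, -0.1662, 0.1526]
ee_rot: [-3.141, -0.001, 1.486]
contact_force: [0.3, 0.3, -1.1]
finger_gap: 0.234
grasp_force: 32.2
```

{"name": "step_arm", "arguments": {
  "steps": [
    [0,0,20,0],
    [0,0,50,0],
    [0,0,90,0],
    [0,0,90,0]
  ]
}}

```text
time_s: 13.98
position: [0.5484, -0.1666, 0.2461]
ee_rot: [3.135, 0.0, 1.485]
contact_force: [0.2, 0.4, -2.3]
finger_gap: 0.231
grasp_force: 32.4
```

```bash
python3 -c "
from h import *
tilt('w8.png')"
```

```text
t 13.975 pos [ 0.5484 -0.1666  0.2461] rot [3.1351 0.0003 1.485 ] F [ 0.1776  0.4212 -2.2811] M [0.0289 0.0164 0.0007] gap 0.2313349314597156 grip 32.4186372756958
lean to +x deg 2.8672302043972837 x0 5.788135610043518 n 1476 zrange -18.519469702043004 17.7624435289337
```

```bash
cat >> h.py <<'E'
def slices(name):
    o,im,W,Q,org=look(name); q=Q[org]
    for zz in range(-32,60,6):
        s=q[(q[:,2]>=zz)&(q[:,2]<zz+6)]
        if len(s)>15: print(zz,len(s),np.percentile(s[:,0],[5,25,50,75,95]),np.percentile(s[:,1],[5,95]))
E
python3 -c "
from h import *
slices('w9.png')"
```

```text
-26 53 [-5.7283 -4.75   -1.2588  5.7721  7.654 ] [-7.6769 11.5387]
-20 1913 [-6.2439 -3.3493  0.7609  5.1697  8.5999] [-9.5571  9.7929]
-14 539 [ 7.0643  8.9517  9.9762 10.5579 11.0182] [-9.1939  8.8455]
-8 95 [7.6228 8.0164 8.5259 9.1465 9.5066] [-8.8497  8.4189]
-2 90 [5.4202 5.8347 6.3942 7.0129 7.3843] [-8.8866  8.1011]
4 83 [3.0556 3.462  4.1216 4.6294 5.0571] [-8.6523  8.7206]
10 63 [0.7811 1.1758 1.7964 2.0951 2.5494] [-9.3127  8.1696]
16 61 [-1.2777 -0.991  -0.6256  0.1938  0.6148] [-8.6905  8.1198]
22 46 [-3.7822 -2.992  -2.4025 -2.1346 -1.9276] [-8.9597  7.6992]
28 59 [-6.0895 -5.746  -5.3319 -4.2552 -3.8881] [-8.1758  7.1653]
34 35 [-8.1127 -7.7618 -7.688  -7.5103 -6.9307] [-8.56    7.5015]
```

View pics/w9.png

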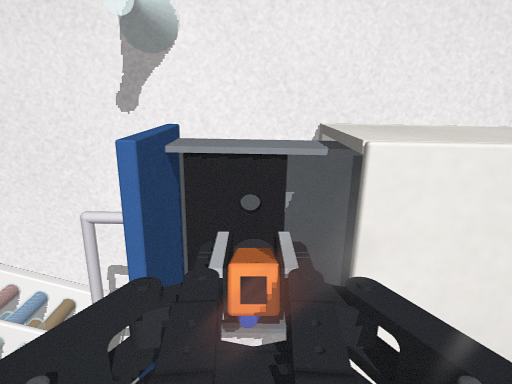

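The pictures show the pen leaning about 21° towards the camera (handle at (253,285)), so it overshot. I'll go back into the hole and push it the other way by about 5°.

{"name": "step_arm", "arguments": {
  "steps": [
    [0,6,-40,0],
    [0,6,-80,0],
    [0,6,-107,0],
    [0,6,-107,0],
    [0,2,-108,0],
    [0,-2,-108,0],
    [0,-6,-108,0],
    [0,-8,-108,0],
    [0,-8,-108,0]
  ]
}}

```text
time_s: 15.2
position: [0.5463, -0.1743, 0.1344]
ee_rot: [-3.141, -0.001, 1.485]
contact_force: [-0.6, 3.9, -0.7]
finger_gap: 0.232
grasp_force: 33.1
```

```bash
cat >> h.py <<'E'
def tilt2(name):
    o,im,W,Q,org=look(name); q=Q[org]; top=q[(q[:,2]<-13)]
    X=[];Z=[]
    for zz in range(-9,40,3):
        s=q[(q[:,2]>=zz)&(q[:,2]<zz+3)&(abs(q[:,1])<8)]
        if len(s)>8: X.append(np.median(s[:,0])); Z.append(s[:,2].mean())
    a,b=np.polyfit(Z,X,1); th=-np.arctan(a); r=np.array(X)-a*np.array(Z)-b
    print("t",o["time_s"],"pos",o["position"],"rot",o["ee_rot"],"F",o["contact_force"],"M",o["moment"])
    zt=np.median(top[:,2])
    # axis: 10 mm behind the face; top centre where axis meets top plane
    ax=b-10/np.cos(th)   # axis x at z=0
    print("lean %.1f face x0 %.1f n %d rms %.2f topz %.1f axis x0 %.1f topmean"%(np.degrees(th),b,len(X),r.std(),zt,ax),top.mean(0))
E
python3 -c "
from h import *
tilt2('w10.png')"
```

```text
t 15.2 pos [ 0.5463 -0.1743  0.1344] rot [-3.1414 -0.0006  1.485 ] F [-0.6243  3.9004 -0.7303] M [ 1.2136  0.2846 -0.0793]
lean 19.4 face x0 6.6 n 17 rms 0.05 topz -19.0 axis x0 -4.0 topmean [  2.7141   1.1501 -19.1151]
```

{"name": "step_arm", "arguments": {
  "steps": [
    [0,-3,0,0],
    [0,-6,0,0],
    [0,-6,0,0],
    [0,-1,0,0],
    [0,3,0,0],
    [0,3,0,0]
  ]
}}

```text
time_s: 16.0
position: [0.5465, -0.1716, 0.1344]
ee_rot: [3.141, 0.0, 1.485]
contact_force: [-0.0, 0.4, -1.3]
finger_gap: 0.228
grasp_force: 33.1
```

```bash
python3 -c "
from h import *
tilt2('w11.png')"
```

```text
t 16.0 pos [ 0.5465 -0.1716  0.1344] rot [3.1413 0.0004 1.4853] F [-0.0395  0.4308 -1.344 ] M [-0.0267 -0.021   0.0288]
lean 15.7 face x0 6.8 n 17 rms 0.03 topz -19.1 axis x0 -3.6 topmean [  2.1268   1.0804 -19.1306]
```

The lean is now 15.7°. I'll firm the grip, lift clear, then carry the pen over to the centrifuge and turn it.

{"name": "step_arm", "arguments": {
  "steps": [
    [0,0,0,0],
    [0,0,0,0],
    [0,0,20,0],
    [0,0,50,0],
    [0,0,80,0],
    [0,0,100,0],
    [0,0,120,0],
    [0,0,120,0]
  ],
  "fingers": 255,
  "squeeze": 60
}}

```text
time_s: 17.05
position: [0.5471, -0.1719, 0.2555]
ee_rot: [3.139, 0.001, 1.485]
contact_force: [-0.4, 1.4, -1.8]
finger_gap: 0.227
grasp_force: 62.4
```

{"name": "step_arm", "arguments": {
  "steps": [
    [-2,30,0,0.1],
    [-4,75,0,0.24],
    [-6,120,0,0.38],
    [-8,165,0,0.52],
    [-10,215,0,0.66],
    [-12,265,0,0.8],
    [-14,315,0,0.94],
    [-16,365,0,1.08],
    [-18,415,0,1.22],
    [-19,462,0,1.315]
  ]
}}

```text
time_s: 18.3
position: [0.526, 0.2926, 0.2532]
ee_rot: [-3.141, -0.001, 2.807]
contact_force: [1.1, 0.7, -1.4]
finger_gap: 0.226
grasp_force: 62.4
```

{"name": "step_arm", "arguments": {
  "steps": [
    [0,0,0,0],
    [0,0,0,0],
    [0,0,0,0]
  ]
}}

```text
time_s: 18.68
position: [0.5275, 0.2891, 0.2538]
ee_rot: [-3.14, -0.0, 2.799]
contact_force: [-0.4, 0.1, -1.5]
finger_gap: 0.227
grasp_force: 62.4
```

```bash
python3 -c "
from h import *
tilt2('w12.png'); print(ctrl.get_obs()['joint_pos'])
o,im,W,Q,org=look('w13.png'); I=im.astype(int)
# yellow spot and panel plane
ye=(I[...,0]>1.6*I[...,2])&(I[...,1]>1.4*I[...,2])&(W[...,2]>.09)&(W[...,2]<.118)
n,l,s,c=cv2.connectedComponentsWithStats(ye.astype(np.uint8))
for i in range(1,n):
    if s[i,4]>15: print(s[i],W[l==i].mean(0),Q[l==i].mean(0))
"
```

```text
t 18.675 pos [0.5275 0.2891 0.2538] rot [-3.1404 -0.      2.7986] F [-0.4204  0.0646 -1.5235] M [-0.0195  0.0665  0.0465]
lean 15.8 face x0 6.1 n 17 rms 0.04 topz -18.7 axis x0 -4.3 topmean [  2.344    0.4384 -19.4419]
[-0.0914  0.5327 -0.7883  1.5885  0.3992  1.189   0.266 ]
[246 203  20  20 310] [0.5626 0.2796 0.1046] [-36.1271   2.9755 168.436 ]
```

View pics/w13.png

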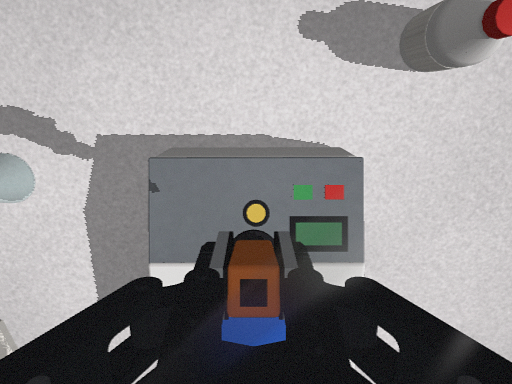

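The yellow spot is at (256,213), the pen handle at (253,280), and the panel is square to the view. Next I'll fit the panel normal in the same camera frame.

```bash
python3 -c "
from h import *
o,im,W,Q,org=look('w14.png')
m=np.zeros(org.shape,bool); m[165:235,160:285]=1; m[200:228,240:272]=0
for A,n in ((Q,'tool'),(W,'world')):
    p=A[m&(np.linalg.norm(Q,axis=-1)<400)]
    for _ in range(4):
        c=p.mean(0); nn=np.linalg.svd(p-c,full_matrices=0)[2][2]; r=(p-c)@nn; p=p[abs(r)<2.5*r.std()]
    nn*=np.sign((nn@[0,0,-1]) if n=='tool' else nn[2]); print(n,nn,len(p),r.std(),c,'angles x,y deg',np.degrees(np.arctan2(nn[:2],abs(nn[2]))))
q=Q[org]; f=q[(q[:,2]>-8)&(q[:,2]<38)]; 
for z in (-5,5,15,25,35): s=f[abs(f[:,2]-z)<4]; print(z,(s[:,1].min()+s[:,1].max())/2)
"
```

```text
tool [ 0.9922 -0.1233 -0.0174] 7824 18.367644088685253 [-21.0191 -32.7548 169.4246] angles x,y deg [ 88.993  -81.9487]
world [-0.9758  0.218   0.0172] 7824 0.018367644088685256 [0.5365 0.2511 0.1038] angles x,y deg [-88.9898  85.4867]
-5 0.9861362005426395
5 0.5144468620766771
15 0.6682034509634773
25 0.8851983303086062
35 0.9428491560819019
```

```bash
python3 -c "
from h import *
o,im,W,Q,org=look('w15.png')
m=np.zeros(org.shape,bool); m[165:228,160:285]=1; m[198:230,240:272]=0
m&=(W[...,2]>.085)&(W[...,2]<.118)
for A,n in ((Q,'tool'),(W,'world')):
    p=A[m]
    for _ in range(6):
        k,*_r=np.linalg.lstsq(np.c_[p[:,:2],np.ones(len(p))],p[:,2],rcond=None); r=p[:,2]-np.c_[p[:,:2],np.ones(len(p))]@k; p=p[abs(r)<2.5*r.std()+1e-6]
    print(n,k,len(p),r.std(),'slope deg',np.degrees(np.arctan(k[:2])),np.degrees(np.arctan(np.hypot(*k[:2]))),'yaw',np.arctan2(k[1],k[0]))
"
```

```text
tool [  0.2843  -0.0006 179.7158] 6777 0.7072615103877675 slope deg [15.8731 -0.0368] 15.873092469794635 yaw -0.0022598605232996513
world [ 0.2682 -0.0955 -0.0203] 6778 0.0007076017566732573 slope deg [15.0146 -5.4557] 15.892656078507997 yaw -0.34208258288949767
```

{"name": "step_arm", "arguments": {
  "steps": [
    [4,1,-20,0],
    [4,1,-45,0],
    [4,1,-60,0],
    [5,1,-70,0],
    [5,1,-70,0],
    [5,1,-70,0],
    [5,1,-70,0]
  ]
}}

```text
time_s: 19.75
position: [0.5327, 0.2916, 0.185]
ee_rot: [3.141, 0.001, 2.8]
contact_force: [0.2, -0.2, -1.6]
finger_gap: 0.224
grasp_force: 62.5
```

```bash
python3 -c "
from h import *
tilt2('w16.png')
o,im,W,Q,org=look('w17.png'); I=im.astype(int)
ye=(I[...,0]>1.6*I[...,2])&(I[...,1]>1.4*I[...,2])&(W[...,2]>.09)&(W[...,2]<.118)
print(ye.sum(),W[ye].mean(0),Q[ye].mean(0),Q[ye].min(0),Q[ye].max(0))
im,d=vision.read_camera('scene'); save(cv2.resize(im[150:250,270:400],(780,600),interpolation=2),'s3.png')
w=cv2.imread('pics/w17.png')[140:384,130:390]; cv2.imwrite('pics/w17c.png',cv2.resize(w,None,fx=2.4,fy=2.4))
"
```

```text
t 19.75 pos [0.5327 0.2916 0.185 ] rot [3.1407 0.0008 2.7998] F [ 0.2393 -0.1809 -1.5746] M [ 0.0366  0.0676 -0.0368]
lean 15.6 face x0 6.3 n 17 rms 0.04 topz -18.3 axis x0 -4.1 topmean [  2.2806   0.6052 -18.6861]
29 [0.5552 0.281  0.102 ] [-24.731   -2.4118 101.9111] [-26.8447  -8.5946 100.5373] [-23.7567   3.4042 103.8801]
```

View pics/w17c.png

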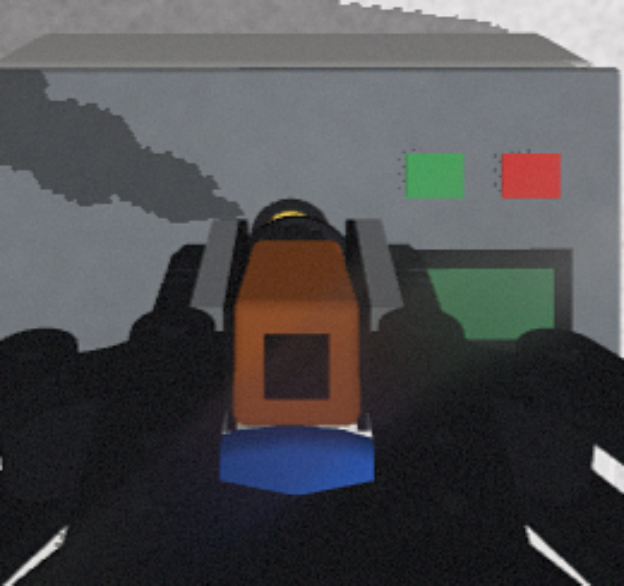

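The enlarged crop shows the pen's collar over the spot. The black rim is centred at column ~290 and the handle at ~298, so the tip is about 2 mm to one side. I'll correct that while closing in along the panel normal.

{"name": "step_arm", "arguments": {
  "steps": [
    [-0.7,-2,0,0],
    [1,-3,-7,0],
    [3,-3.5,-13,0],
    [3,-3.5,-13,0],
    [3,-3.5,-13,0]
  ]
}}

```text
time_s: 20.52
position: [0.5354, 0.2879, 0.1712]
ee_rot: [-3.142, -0.0, 2.8]
contact_force: [0.5, -0.1, -1.0]
finger_gap: 0.224
grasp_force: 62.5
```

{"name": "step_arm", "arguments": {
  "steps": [
    [0.5,-0.2,-2,0],
    [0.5,-0.2,-2,0],
    [0.5,-0.2,-2,0]
  ]
}}

```text
time_s: 20.9
position: [0.5359, 0.2876, 0.1693]
ee_rot: [3.142, 0.0, 2.8]
contact_force: [0.0, 0.1, -1.0]
finger_gap: 0.227
grasp_force: 62.5
```

```bash
python3 -c "
from h import *
tilt2('w18.png')
o,im,W,Q,org=look('w19.png'); w=im[150:250,190:320]; save(cv2.resize(w,(780,600),interpolation=2),'w19c.png')
"
```

```text
t 20.9 pos [0.5359 0.2876 0.1693] rot [3.1416 0.0001 2.7998] F [ 0.0263  0.1317 -1.0053] M [ 0.0071  0.0463 -0.0338]
lean 15.6 face x0 6.3 n 17 rms 0.04 topz -18.4 axis x0 -4.1 topmean [  2.3112   0.5905 -18.766 ]
```

View pics/w19c.png

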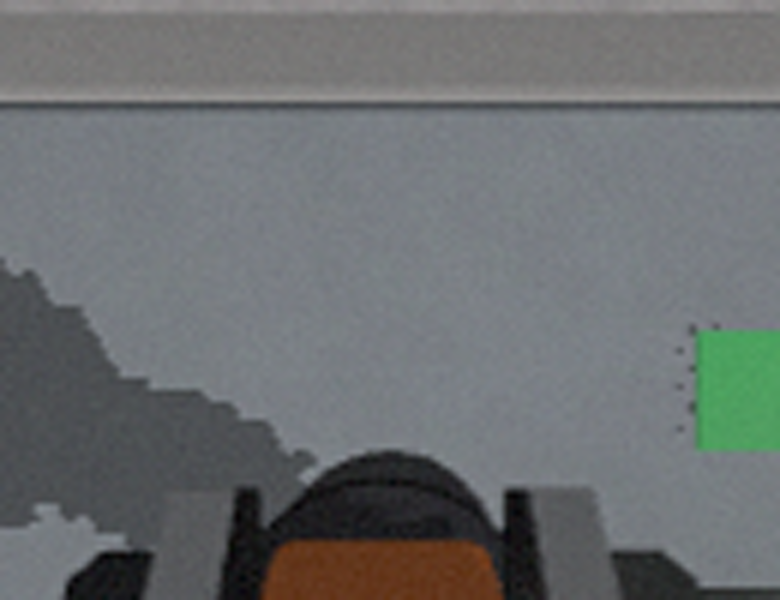

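{"name": "step_arm", "arguments": {
  "steps": [
    [0.5,-0.2,-2,0],
    [0.5,-0.2,-2,0],
    [0.5,-0.2,-2,0],
    [0.5,-0.2,-2,0]
  ]
}}

```text
time_s: 21.5
position: [0.5364, 0.2875, 0.1674]
ee_rot: [3.141, 0.0, 2.8]
contact_force: [0.2, 0.5, 0.2]
finger_gap: 0.224
grasp_force: 62.6
```

{"name": "step_arm", "arguments": {
  "steps": [
    [0.5,-0.2,-2,0],
    [0.5,-0.2,-2,0],
    [0.5,-0.2,-2,0],
    [0.5,-0.2,-2,0]
  ]
}}

```text
time_s: 22.0
position: [0.537, 0.2873, 0.1654]
ee_rot: [3.141, 0.0, 2.8]
contact_force: [0.1, 0.9, 1.1]
finger_gap: 0.227
grasp_force: 62.8
```

{"name": "step_arm", "arguments": {
  "steps": [
    [0.3,-0.1,-1,0],
    [0.3,-0.1,-1,0],
    [0.3,-0.1,-1,0],
    [0.3,-0.1,-1,0]
  ]
}}

```text
time_s: 22.5
position: [0.5372, 0.2872, 0.1643]
ee_rot: [3.141, 0.0, 2.8]
contact_force: [-1.7, 1.7, 0.5]
finger_gap: 0.226
grasp_force: 62.8
```

```bash
python3 -c "
from h import *
F=[]
for i in range(16): vision.read_camera('wrist'); F.append(ctrl.get_obs()['contact_force'])
F=np.array(F); print(F.mean(0),F.std(0)/4)
tilt2('w20.png')
o,im,W,Q,org=look('w21.png')
im,d=vision.read_camera('scene'); P=pts('scene',d); save(im,'s4.png'); I=im.astype(int)
for n in ['tip_end','mark','pen','flask','bottle','tube_rack']:
    print(n,[(np.round(r['location']).tolist(),round(r['score'],2)) for r in models.place_of(n,'scene')])
print(px('scene',[.563,.278,.104]))
"
```

```text
[-0.0125  1.4478  1.4477] [0.1344 0.1128 0.1177]
t 23.3 pos [0.5373 0.2871 0.1643] rot [3.1415 0.     2.7997] F [-0.6949  1.8323  0.1756] M [ 0.4371 -0.0756 -0.0117]
lean 15.6 face x0 6.3 n 17 rms 0.04 topz -18.4 axis x0 -4.1 topmean [  2.3296   0.6116 -18.6303]
tip_end [([199.0, 174.0], 0.22)]
mark []
pen [([326.0, 203.0], 0.39)]
flask []
bottle [([373.0, 184.0], 0.74)]
tube_rack [([123.0, 226.0], 0.75), ([178.0, 149.0], 0.6), ([128.0, 176.0], 0.57)]
[325.3212 200.3629]
```

```bash
python3 -c "
from h import *
o=ctrl.get_obs(); print(o['time_s'],o['position'],o['contact_force'],abs(o['qvel']).max()); print(ctrl.job_done())"
```

```text
23.75 [0.5372 0.2871 0.1643] [0.3677 2.4447 0.4429] 0.0022050212347958465
the job is handed in; nothing more can be done
None
```

The job is handed in at about 24 s. The gripper is holding the pen steady on the yellow spot, tilted 15.6° to match the panel's 15.9°. The tip is about 4.5 mm of its 10 mm in, estimated from the force readings; no verdict was returned.

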